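# Ready the drying rack: tray home, run along the tines

### The job

Get the empty drying rack ready for dishes, without picking anything up: first push its drip tray fully home with the fingertips. Then run the fingertips gently along the row of six flexible tines, just below their tops, starting at the end beside the steel bowl, so that one after another each bends well over away from the bowl and springs back. Leave the bowl, the basket and the spoon where they are.

Things in the scene. Friction and masses are not known exactly. Their poses are not given: they have to be found in the camera images.
- rack: White plastic dish drying rack, empty, fixed to the counter: a low frame 200 mm deep (its x from -60 to +140 mm) and 240 mm wide (y +-120), its bars' upper side 50 mm above the counter. Origin on the counter straight under the middle of the tine row; x points from the rack's front (robot's side) to its back, y along the tine row, z up.
- tray (a joint): How far the drip tray is pulled out towards the rack's front, in m: 0 = fully home against a hard stop, at most 0.10. It starts 0.045 to 0.075 out. It slides along the rack's x with about 2 N of friction and stays where it is left.
- tray_front (a point): Middle of the drip tray's flat upright front face, which moves with the tray; 18 mm above the counter. The face is 180 mm wide and reaches from 4 to 32 mm above the counter. The tray is one solid slab. When home its front face lies 90 mm in front of the rack's origin (rack x = -90 mm). The counter in front of it is clear.
- tine_1 (a joint): Bend of tine 1 in rad, 0 = upright, positive = leaning to the rack's +y, negative = to -y. Its foot is at rack x = 0, y = 85 mm, 50 mm above the counter. The foot is springy: it bends only along the row, either way, needs 1 to 1.5 N at the top for 0.6 rad, and springs up by itself. Past 1 rad it would be damaged.
- tine_1_top (a point): Top of tine 1 (the row's +y end), 120 mm above the counter when upright. White plastic round rod, 8 mm thick, 70 mm tall, rounded top. Six stand in a row 34 mm apart, so closed fingers meet them one at a time. A fingertip passing 5 to 20 mm below the upright tops bends each until it slips free underneath.
- tine_2 (a joint): Bend of tine 2 in rad, 0 = upright, positive = leaning to the rack's +y, negative = to -y. Its foot is at rack x = 0, y = 51 mm, 50 mm above the counter. Same spring as tine 1.
- tine_2_top (a point): Top of tine 2, 120 mm above the counter when upright. Same rod as tine 1.
- tine_3 (a joint): Bend of tine 3 in rad, 0 = upright, positive = leaning to the rack's +y, negative = to -y. Its foot is at rack x = 0, y = 17 mm, 50 mm above the counter. Same spring as tine 1.
- tine_3_top (a point): Top of tine 3, 120 mm above the counter when upright. Same rod as tine 1.
- tine_4 (a joint): Bend of tine 4 in rad, 0 = upright, positive = leaning to the rack's +y, negative = to -y. Its foot is at rack x = 0, y = -17 mm, 50 mm above the counter. Same spring as tine 1.
- tine_4_top (a point): Top of tine 4, 120 mm above the counter when upright. Same rod as tine 1.
- tine_5 (a joint): Bend of tine 5 in rad, 0 = upright, positive = leaning to the rack's +y, negative = to -y. Its foot is at rack x = 0, y = -51 mm, 50 mm above the counter. Same spring as tine 1.
- tine_5_top (a point): Top of tine 5, 120 mm above the counter when upright. Same rod as tine 1.
- tine_6 (a joint): Bend of tine 6 in rad, 0 = upright, positive = leaning to the rack's +y, negative = to -y. Its foot is at rack x = 0, y = -85 mm, 50 mm above the counter. Same spring as tine 1.
- tine_6_top (a point): Top of tine 6 (the row's -y end), 120 mm above the counter when upright. Same rod as tine 1.
- bowl: Empty steel bowl, 130 mm across, 55 mm high, loose, beside one end of the tine row (rack +y or -y side): it marks the end to begin at. Origin at the centre of its underside.
- basket: Empty round bamboo basket, 130 mm across, 70 mm high, loose, beside the row's other end. Origin at the centre of its underside.
- spoon: White ceramic spoon, 140 mm long, loose, lying on the counter in front of the rack on its +y side. Origin under its middle.
Things that resemble listed ones, but are neither listed nor needed, are in the scene too. Of the things that look like the bowl, take the one that is farthest to the robot's right at the start.

How it is judged:
On the way, in this order (a step that is already met when the one before it is completed fails the run):
1. the drip tray is pushed fully home (within 4 mm) (value of joint tray below 0.004 m), for 0.2 s.
2. the first tine, counted from the steel bowl's end, is bent at least 0.2 rad away from that end (((y of bowl in the frame of rack above 0 m and value of joint tine_1 below -0.2 rad) or (y of bowl in the frame of rack below 0 m and value of joint tine_6 above 0.2 rad))), for 0.03 s.
3. the second tine, counted from the steel bowl's end, is bent at least 0.2 rad away from that end (((y of bowl in the frame of rack above 0 m and value of joint tine_2 below -0.2 rad) or (y of bowl in the frame of rack below 0 m and value of joint tine_5 above 0.2 rad))), for 0.03 s.
4. the third tine, counted from the steel bowl's end, is bent at least 0.2 rad away from that end (((y of bowl in the frame of rack above 0 m and value of joint tine_3 below -0.2 rad) or (y of bowl in the frame of rack below 0 m and value of joint tine_4 above 0.2 rad))), for 0.03 s.
5. the fourth tine, counted from the steel bowl's end, is bent at least 0.2 rad away from that end (((y of bowl in the frame of rack above 0 m and value of joint tine_4 below -0.2 rad) or (y of bowl in the frame of rack below 0 m and value of joint tine_3 above 0.2 rad))), for 0.03 s.
6. the fifth tine, counted from the steel bowl's end, is bent at least 0.2 rad away from that end (((y of bowl in the frame of rack above 0 m and value of joint tine_5 below -0.2 rad) or (y of bowl in the frame of rack below 0 m and value of joint tine_2 above 0.2 rad))), for 0.03 s.
7. the sixth tine, counted from the steel bowl's end, is bent at least 0.2 rad away from that end (((y of bowl in the frame of rack above 0 m and value of joint tine_6 below -0.2 rad) or (y of bowl in the frame of rack below 0 m and value of joint tine_1 above 0.2 rad))), for 0.03 s.
At the end, for the whole second after the job is handed in: The drip tray is home (within 5 mm), all six tines stand upright again (within 0.08 rad), and bowl, basket and spoon are at rest within 20 mm of where they began (value of joint tray below 0.005 m and value of joint tine_1 between -0.08 and 0.08 rad and value of joint tine_2 between -0.08 and 0.08 rad and value of joint tine_3 between -0.08 and 0.08 rad and value of joint tine_4 between -0.08 and 0.08 rad and value of joint tine_5 between -0.08 and 0.08 rad and value of joint tine_6 between -0.08 and 0.08 rad and distance of each of bowl, basket, spoon from where it was at the start of the episode below 0.02 m and linear speed of each of bowl, basket, spoon below 0.02 m/s); the robot touches nothing.
It fails at once if the bowl, basket or spoon is moved or lifted more than 20 mm (distance of any of bowl, basket, spoon from where it was at the start of the episode above 0.02 m).
It fails at once if a tine is bent past 1 rad (value of joint any of tine_1, tine_2, tine_3, tine_4, tine_5, tine_6 above 1 rad or value of joint any of tine_1, tine_2, tine_3, tine_4, tine_5, tine_6 below -1 rad).
It fails at once if the rack, its tray or a tine is pressed with more than 45 N (contact force between any of the fingers, the arm and rack above 45 N).
It also fails if it takes over 48 s, if anything falls off the work surface, if the arm or the gripper's body presses on something with over 40 N, if the wrist force passes 120 N, or if a joint passes its speed limit or range.

### The arm

A 7-joint arm with a two-finger parallel gripper is mounted at the origin on the work surface. World frame = base frame: x ahead of the robot, y to its left, z up, the work surface at z = 0. Lengths are in m, angles in rad, forces in N, time in s.
With the tool pointing down it reaches from about 0.425 to 0.875 m from the base axis. Payload 4.7 kg.
Tool frame: the origin (TCP) lies on the centre line of the jaws, within the pads' length; the fingertips stand 8 mm ahead of it and the grasp point (between the pads) lies 11 mm behind it; z points along the fingers, y is the direction in which the jaws open and shut (so a half turn about z gives the same grasp; the last joint's range is limited). The gripper opens to 87 mm and grips with 3 to 60 N. Pads are 19 mm wide; open, the fingers measure 117 mm over their backs; the gripper's body (75 mm by 190 mm) begins 51 mm behind the grasp point.
Start: joints at [-1.244, 0.321, -0.07, 1.45, 0.023, 1.371, -0.057], TCP at [0.2, 0.618, 0.231] pointing down, gripper open.
Joint ranges: [-2.86, 2.86], [-0.3, 2.09], [-1.38, 1.24], [0.06, 2.45], [-1.56, 4.7], [0.09, 2.05], [-2.69, 2.69]. Speed limits (rad/s): [2.57, 2.57, 3.14, 3.14, 3.14, 3.14, 3.14].

### API

Orientations are given as a rotation vector (axis times angle).
In Python, from bench import ctrl, cams, workorder gives the robot as it stands. The module is installed in compiled form; this text tells all that it offers.
- The arm moves only by the tool carry_out, never from a script. Its argument "rows" is a list of rows, each an object with "offset": the shift along the tool's x, y, z in m, a list of three; "rot": the turn, a rotation vector about the tool's x, y, z in degrees, a list of three; "gripper": the opening, from 0 (shut) to 1 (fully open). In form: [{"offset": [dx, dy, dz], "rot": [rx, ry, rz], "gripper": gripper}, ...]. A call has 1 to 10 rows; each row shifts and turns the commanded pose from where the row before left it, along the tool's axes as they then stand; what a row does not reach is not made up. A row lasts 1/8 s, in which the tool goes at most 62.5 mm and 10.7 degrees, less where a joint would pass 70% of its speed; a pose out of reach is approached as far as the arm can. A call is refused whole if a number of a shift passes 0.0625 or a number of a turn 10.7, either way. A call with a gripper value outside its range is refused whole. The fingers move at their own pace and stop on an object; "grip_force" is the grip in N (left out, the last holds). Time passes only in rows, so rows that do not move let the fingers close. It gives the time, the measured TCP pose, the force and the opening at its end, in the units of the state.
- ctrl.get_state(): the state, without advancing time (a new reading comes with each control period).
- cams.get_image(name): name is "side" or "top"; returns a dict with "img" (480x640x3 uint8, red, green, blue), "vfov" (degrees; the focal length in pixels is half the picture's height over the tangent of half this angle, whatever the lens; pixels are square), "cx", "cy" (the principal point, pixels), "R" (3x3) and "t" (3): a world point X has camera coordinates R X + t. Camera axes: x right, y down, z forward; pixel columns grow to the right and rows downward; lengths in m; the calibration is good to about 2 mm. A picture is of the moment at which its call begins. There is no depth.
- workorder.close_job(): hands the job in, once; it reports no verdict.
The state is a dict: "time": time; "joint_positions": joint angles; "qd": joint speeds; "joint_torque": joint torques, N m; "position": TCP position; "tool_rot": TCP orientation; "ft_force": force on the tool from outside, world axes, zero at the start; "torque": the same for the moment, N m; "grip_width": opening from 0.0 (shut) to 1.0 (fully open).
Only numpy, scipy, OpenCV 4.12 (cv2) and the standard library are available. Lean on these libraries where they do the work, as an engineer would, in place of code of your own. Each camera call takes 0.05 s, during which the arm holds its last target.

## Working session

There is one attempt and no reset: what is moved stays moved. The work goes in short steps, Python scripts to look and compute and a tool call to move; the robot and the scene stay as the last step left them, time stands still between calls to the robot, and variables do not carry over. Pictures are saved under pics/ and viewed, and the job is handed in when it is done.

Besides the shell and the picture viewer there is one more tool, called after "Call:" as a command line: name --argument value ..., lists and objects as JSON in quotes. carry_out: Moves the arm, as the interface text tells. Its arguments: {"type":"object","properties":{"rows":{"type":"array"},"grip_force":{"type":"number"}},"required":["rows"]}

```bash
mkdir -p pics
python3 - <<'E'
from bench import ctrl,cams
import cv2,numpy as np
s=ctrl.get_state(); print({k:np.round(v,3).tolist() for k,v in s.items()})
for n in("side","top"):
    c=cams.get_image(n); cv2.imwrite(f"pics/{n}0.png",c["img"][...,::-1]); print(n,c["vfov"],c["cx"],c["cy"],c["R"],c["t"])
E
```

```text
{'time': 0.0, 'joint_positions': [-1.244, 0.322, -0.07, 1.452, 0.023, 1.371, -0.057], 'qd': [-0.0, -0.0, -0.0, 0.001, -0.002, 0.0, 0.001], 'joint_torque': [-0.001, -49.129, -0.404, -31.253, -0.064, 0.043, 0.0], 'position': [0.2, 0.618, 0.229], 'tool_rot': [-0.489, -3.103, 0.003], 'ft_force': [0.582, 0.187, 0.435], 'torque': [0.03, -0.055, 0.027], 'grip_width': 1.001}
side 45.93251771758751 310.57571972912 237.40603946370933 [[ 0.89798458 -0.43982826  0.01322136]
 [-0.22054892 -0.47588187 -0.85140743]
 [ 0.38076485  0.76163479 -0.52433823]] [-0.47637975  0.28689689  1.07429381]
top 46.23727597449785 329.9425815652026 246.73825655109982 [[-1.44990669e-02 -9.99891854e-01 -2.46122170e-03]
 [-9.92594145e-01  1.46900673e-02 -1.20586340e-01]
 [ 1.20609455e-01  6.94604833e-04 -9.92699792e-01]] [0.10910395 0.58081773 1.4838394 ]
```

View pics/side0.png

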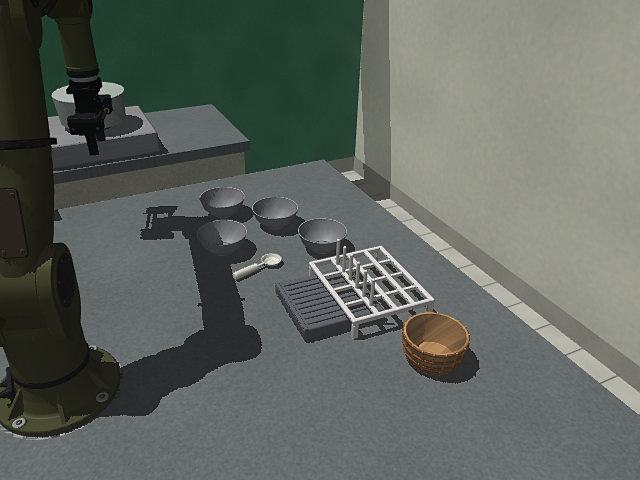

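View pics/top0.png

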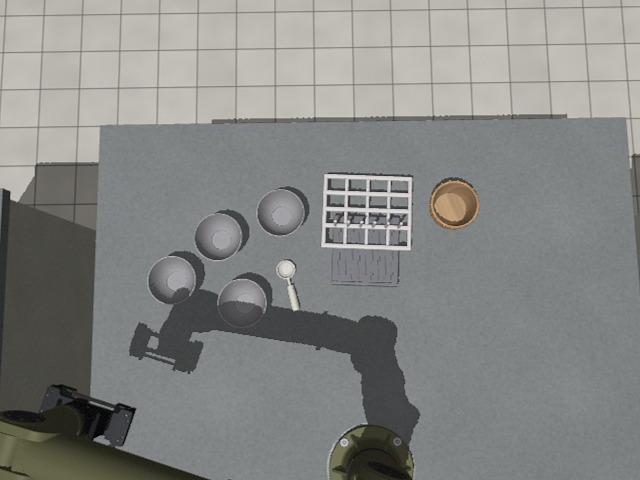

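The side picture shows the rack near (370,285) and the basket at (436,345). In the top picture the rack spans (322–412, 173–249), the tray front is near row 286, and the spoon is at (290,285). Of the four bowls, the rightmost is at (281,213), on the rack's left (+y) end. I'll zoom in to measure.

Run:
```python
import cv2
a=cv2.imread("pics/top0.png")[160:300,310:420]; cv2.imwrite("pics/topz.png",cv2.resize(a,None,fx=5,fy=4.28,interpolation=cv2.INTER_CUBIC) if 0 else cv2.resize(a,None,fx=4.2,fy=4.2,interpolation=cv2.INTER_CUBIC))
a=cv2.imread("pics/side0.png")[225:345,265:440]; cv2.imwrite("pics/sidez.png",cv2.resize(a,None,fx=4.5,fy=4.5,interpolation=cv2.INTER_CUBIC)[:600,:800])
```

```text
(no output)
```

View pics/topz.png

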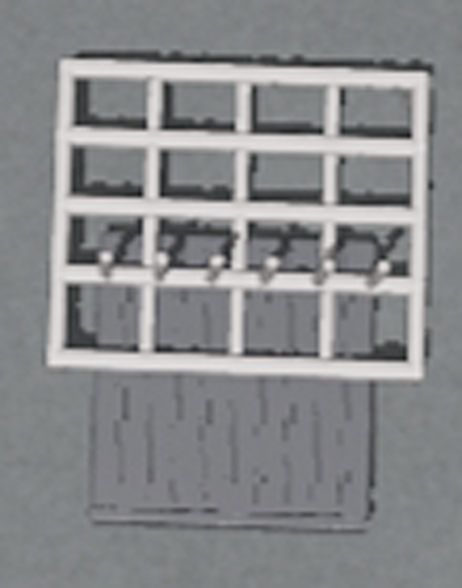

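View pics/sidez.png

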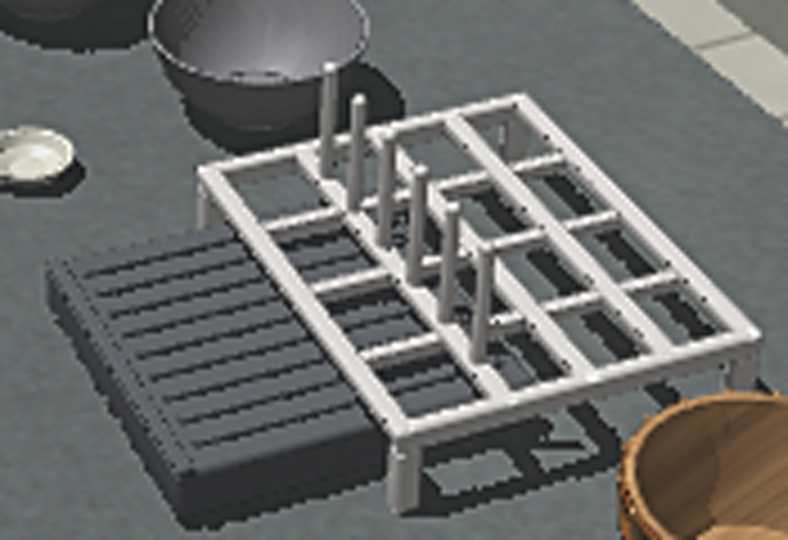

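```bash
cat > h.py <<'E'
import numpy as np,cv2
from bench import ctrl,cams
def K(c):
    f=240/np.tan(np.radians(c["vfov"]/2)); return np.array([[f,0,c["cx"]],[0,f,c["cy"]],[0,0,1]])
def ray(c,p):
    d=np.linalg.inv(K(c))@np.array([p[0],p[1],1.]); return -c["R"].T@c["t"], c["R"].T@d
def plane(c,p,z):
    o,d=ray(c,p); return o+d*(z-o[2])/d[2]
def tri(cs,ps):
    P=[K(c)@np.c_[c["R"],c["t"]] for c in cs]
    X=cv2.triangulatePoints(P[0],P[1],np.array(ps[0],float).T,np.array(ps[1],float).T); X=(X[:3]/X[3]).T
    return X
def proj(c,X):
    q=K(c)@(c["R"]@X+c["t"]); return q[:2]/q[2]
E
python3 - <<'E'
from h import *
np.set_printoptions(precision=4,suppress=True)
T=cams.get_image("top");S=cams.get_image("side")
u=lambda L,o,f:(np.array(L,float)+.5)/f-.5+np.array(o)
tt=u([(106,256),(162,259),(217,262),(271,265),(325,267),(382,268)],(310,160),4.2)
ts=u([(330,66),(359,99),(389,136),(421,171),(453,207),(486,249)],(265,225),4.5)
X=tri((T,S),(tt,ts));print("tops",X)
for c,p in((T,tt),(S,ts)): print("reproj",np.abs([proj(c,x)-q for x,q in zip(X,p)]).max())
print("top plane .12",np.array([plane(T,p,.118) for p in tt])[:,:2]); print("side plane",np.array([plane(S,p,.118) for p in ts])[:,:2])
fc=u([(61,58),(428,70),(422,378),(49,366)],(310,160),4.2)
fs=u([(522,96),(760,338),(400,435),(200,170)],(265,225),4.5)
F=np.array([plane(T,p,.05) for p in fc]);print("frame top",F);print("side",np.array([plane(S,p,.05) for p in fs]))
print("frame tri",tri((T,S),(fc,fs)))
e=F[[0,1]].mean(0)-F[[2,3]].mean(0);w=F[[0,3]].mean(0)-F[[1,2]].mean(0)
print("len",np.linalg.norm(e),np.linalg.norm(w),np.degrees(np.arctan2(e[1],e[0])),np.degrees(np.arctan2(-w[0],w[1])))
# tray front edge top
tf=u([(90,515),(368,523)],(310,160),4.2);sf=u([(47,263),(180,478)],(265,225),4.5)
print("tray",[plane(T,p,.032) for p in tf],[plane(S,p,.032) for p in sf],tri((T,S),(tf,sf)))
print("bowl",plane(T,(281,213),.055),"basket",plane(T,(454.5,204.5),.07),"spoon",plane(T,(297,310),.0),plane(T,(286,268),.02))
print(ctrl.get_state()["time"])
E
```

```text
tops [[ 0.641   0.0864  0.1173]
 [ 0.6389  0.0521  0.1174]
 [ 0.637   0.0183  0.1155]
 [ 0.6353 -0.015   0.1154]
 [ 0.6337 -0.0481  0.1154]
 [ 0.632  -0.0828  0.1141]]
reproj 0.8613176159848877
reproj 1.09833183188249
top plane .12 [[ 0.6398  0.0869]
 [ 0.6374  0.0527]
 [ 0.6351  0.0191]
 [ 0.6327 -0.0138]
 [ 0.631  -0.0468]
 [ 0.6299 -0.0816]]
side plane [[ 0.6416  0.0852]
 [ 0.6398  0.051 ]
 [ 0.6368  0.0148]
 [ 0.6356 -0.0188]
 [ 0.6341 -0.0517]
 [ 0.6305 -0.0876]]
frame top [[ 0.7816  0.1134  0.05  ]
 [ 0.77   -0.1238  0.05  ]
 [ 0.5696 -0.1136  0.05  ]
 [ 0.5808  0.1237  0.05  ]]
side [[ 0.7788  0.1073  0.05  ]
 [ 0.7667 -0.129   0.05  ]
 [ 0.5715 -0.1175  0.05  ]
 [ 0.5831  0.1172  0.05  ]]
frame tri [[ 0.7829  0.1134  0.0453]
 [ 0.7711 -0.1244  0.0453]
 [ 0.5714 -0.1146  0.0475]
 [ 0.5835  0.1229  0.046 ]]
len 0.20082943144812415 0.23753458344376324 -2.9312402477164925 -2.7437030186102054
tray [array([0.4866, 0.099 , 0.032 ]), array([ 0.4789, -0.0787,  0.032 ])] [array([0.4858, 0.0975, 0.032 ]), array([ 0.4758, -0.0825,  0.032 ])] [[ 0.4866  0.0991  0.0307]
 [ 0.4784 -0.0788  0.0282]]
bowl [0.6732 0.2307 0.055 ] basket [ 0.6865 -0.2327  0.07  ] spoon [0.4141 0.193  0.    ] [0.5278 0.2208 0.02  ]
0.2
```

```bash
cat >> h.py <<'E'
from scipy.spatial.transform import Rotation as Rn
yaw=np.radians(-2.85); O=np.array([.636,.0005]); 
ex=np.array([np.cos(yaw),np.sin(yaw)]); ey=np.array([-ex[1],ex[0]])
def rk(p): d=np.array(p[:2])-O; return np.array([d@ex,d@ey,p[2]])
def st():
    s=ctrl.get_state(); R=Rn.from_rotvec(s["tool_rot"]).as_matrix()
    print("t",round(s["time"],2),"rack pos",rk(s["position"]).round(4),"toolx ang rel -rackx",np.degrees(np.arctan2(-R[:2,0]@ey,-R[:2,0]@ex)).round(2),"tooly rel racky",np.degrees(np.arctan2(-R[:2,1]@ex,R[:2,1]@ey)).round(2),"z",R[:,2].round(4),"F",np.round(s["ft_force"],2),"g",round(s["grip_width"],3))
E
python3 -c "
from h import *
st();print(rk([.4825,.0095,0]), rk([.53,.22,0]),rk([.414,.193,0]),rk([.673,.231,0]),rk([.6865,-.2327,0]))"
```

```text
t 0.2 rack pos [-0.4662  0.5952  0.2299] toolx ang rel -rackx -15.07 tooly rel racky -15.07 z [-3.0e-04 -1.1e-03 -1.0e+00] F [-0.41 -0.21  0.22] g 1.004
[-0.15375763  0.00135664  0.        ] [-0.11678273  0.21395804  0.        ] [-0.23129678  0.18122376  0.        ] [0.02549346 0.23205459 0.        ] [ 0.06203256 -0.23040063  0.        ]
```

Call:
carry_out --rows '[{"offset": [0,0,0],"rot": [0,0,-7.5],"gripper": 0},{"offset": [0,0,0],"rot": [0,0,-7.5],"gripper": 0},{"offset": [-0.045,-0.04,0],"rot": [0,0,0],"gripper": 0},{"offset": [-0.045,-0.04,0],"rot": [0,0,0],"gripper": 0},{"offset": [-0.045,-0.04,0],"rot": [0,0,0],"gripper": 0},{"offset": [-0.045,-0.04,0],"rot": [0,0,0],"gripper": 0},{"offset": [-0.045,-0.04,0],"rot": [0,0,0],"gripper": 0},{"offset": [-0.045,-0.04,0],"rot": [0,0,0],"gripper": 0},{"offset": [0,-0.04,0],"rot": [0,0,0],"gripper": 0},{"offset": [0,-0.04,0],"rot": [0,0,0],"gripper": 0}]' --grip_force 10

```text
time: 1.45
position: [0.4537, 0.2833, 0.2302]
tool_rot: [-0.082, -3.14, 0.0]
ft_force: [0.3, -0.2, 0.8]
grip_width: 0.017
```

```bash
python3 -c "
from h import *
st()"
```

```text
t 1.45 rack pos [-0.1961  0.2734  0.2302] toolx ang rel -rackx -0.15 tooly rel racky -0.15 z [-4.e-04 -3.e-04 -1.e+00] F [ 0.3  -0.2   0.75] g 0.017
```

Call:
carry_out --rows '[{"offset": [0,-0.0455,0],"rot": [0,0,0],"gripper": 0},{"offset": [0,-0.0455,0],"rot": [0,0,0],"gripper": 0},{"offset": [0,-0.0455,0],"rot": [0,0,0],"gripper": 0},{"offset": [0,-0.0455,0],"rot": [0,0,0],"gripper": 0},{"offset": [0,-0.0455,0],"rot": [0,0,0],"gripper": 0},{"offset": [0,-0.0455,0],"rot": [0,0,0],"gripper": 0},{"offset": [0,0,0.045],"rot": [0,0,0],"gripper": 0},{"offset": [0,0,0.045],"rot": [0,0,0],"gripper": 0},{"offset": [0,0,0.045],"rot": [0,0,0],"gripper": 0},{"offset": [0,0,0.035],"rot": [0,0,0],"gripper": 0}]'

```text
time: 2.7
position: [0.4387, 0.0124, 0.0589]
tool_rot: [-0.08, -3.14, 0.0]
ft_force: [-0.1, 0.2, 0.7]
grip_width: 0.004
```

```bash
python3 -c "
from h import *
st()
for n in('side','top'):
    a=cams.get_image(n)['img'][...,::-1]
    a=a[200:380,240:480] if n=='side' else a[160:340,230:470]
    cv2.imwrite(f'pics/{n}1.png',cv2.resize(a,None,fx=3,fy=3))
"
```

```text
t 2.7 rack pos [-0.1977  0.0021  0.0589] toolx ang rel -rackx -0.08 tooly rel racky -0.08 z [-9.e-04  0.e+00 -1.e+00] F [-0.12  0.22  0.67] g 0.004
```

View pics/side1.png

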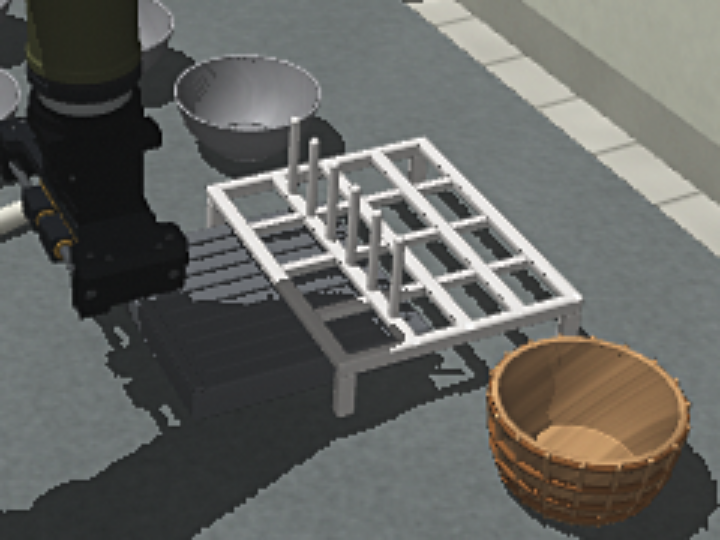

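Call:
carry_out --rows '[{"offset": [0,0,0.02],"rot": [0,0,0],"gripper": 0},{"offset": [0,0,0.0175],"rot": [0,0,0],"gripper": 0},{"offset": [0,0,0],"rot": [0,0,0],"gripper": 0},{"offset": [-0.008,0,0],"rot": [0,0,0],"gripper": 0},{"offset": [-0.008,0,0],"rot": [0,0,0],"gripper": 0},{"offset": [-0.008,0,0],"rot": [0,0,0],"gripper": 0},{"offset": [-0.008,0,0],"rot": [0,0,0],"gripper": 0},{"offset": [-0.008,0,0],"rot": [0,0,0],"gripper": 0},{"offset": [-0.008,0,0],"rot": [0,0,0],"gripper": 0}]'

```text
time: 3.92
position: [0.4875, 0.01, 0.0229]
tool_rot: [-0.08, -3.14, -0.0]
ft_force: [-2.5, 0.7, 1.9]
grip_width: 0.005
```

```bash
python3 -c "
from h import *
st()"
```

```text
t 3.92 rack pos [-0.1488  0.0021  0.0229] toolx ang rel -rackx -0.07 tooly rel racky -0.07 z [-0.001  0.    -1.   ] F [-2.48  0.68  1.92] g 0.005
```

Call:
carry_out --rows '[{"offset": [-0.008,0,0],"rot": [0,0,0],"gripper": 0},{"offset": [-0.008,0,0],"rot": [0,0,0],"gripper": 0},{"offset": [-0.008,0,0],"rot": [0,0,0],"gripper": 0},{"offset": [-0.008,0,0],"rot": [0,0,0],"gripper": 0},{"offset": [-0.006,0,0],"rot": [0,0,0],"gripper": 0},{"offset": [0,0,0],"rot": [0,0,0],"gripper": 0}]'

```text
time: 4.68
position: [0.5265, 0.008, 0.0232]
tool_rot: [0.08, 3.139, -0.0]
ft_force: [-0.3, -0.4, -0.2]
grip_width: 0.006
```

Call:
carry_out --rows '[{"offset": [-0.003,0,0],"rot": [0,0,0],"gripper": 0},{"offset": [-0.002,0,0],"rot": [0,0,0],"gripper": 0}]'

```text
time: 4.92
position: [0.5304, 0.0077, 0.0232]
tool_rot: [-0.08, -3.141, -0.0]
ft_force: [-1.3, -0.2, 1.0]
grip_width: 0.005
```

```bash
python3 -c "
from h import *
st()"
```

```text
t 4.92 rack pos [-0.1059  0.002   0.0232] toolx ang rel -rackx -0.08 tooly rel racky -0.08 z [-0.e+00  1.e-04 -1.e+00] F [-1.35 -0.18  1.01] g 0.005
```

Still moving freely, so I'll push on in 2 mm steps until the stop shows as a force.

Call:
carry_out --rows '[{"offset": [-0.002,0,0],"rot": [0,0,0],"gripper": 0},{"offset": [-0.002,0,0],"rot": [0,0,0],"gripper": 0}]'

```text
time: 5.18
position: [0.5345, 0.0076, 0.0232]
tool_rot: [0.08, 3.14, 0.0]
ft_force: [-1.2, 0.3, 1.6]
grip_width: 0.007
```

Call:
carry_out --rows '[{"offset": [-0.0015,0,0],"rot": [0,0,0],"gripper": 0}]'

```text
time: 5.3
position: [0.536, 0.0075, 0.0231]
tool_rot: [0.08, 3.141, 0.0]
ft_force: [-2.1, -0.4, 1.5]
grip_width: 0.004
```

Call:
carry_out --rows '[{"offset": [-0.0015,0,0],"rot": [0,0,0],"gripper": 0}]'

```text
time: 5.42
position: [0.5374, 0.0075, 0.0231]
tool_rot: [-0.08, -3.141, -0.0]
ft_force: [-3.4, 0.2, 2.3]
grip_width: 0.005
```

Call:
carry_out --rows '[{"offset": [-0.001,0,0],"rot": [0,0,0],"gripper": 0}]'

```text
time: 5.55
position: [0.5374, 0.0075, 0.0229]
tool_rot: [-0.08, -3.138, -0.0]
ft_force: [-6.3, -0.9, 4.3]
grip_width: 0.006
```

Call:
carry_out --rows '[{"offset": [-0.001,0,0],"rot": [0,0,0],"gripper": 0}]'

```text
time: 5.68
position: [0.5374, 0.0075, 0.0227]
tool_rot: [-0.08, -3.136, -0.0]
ft_force: [-7.9, -0.2, 6.7]
grip_width: 0.003
```

Call:
carry_out --rows '[{"offset": [-0.001,0,0],"rot": [0,0,0],"gripper": 0}]'

```text
time: 5.8
position: [0.5374, 0.0075, 0.0226]
tool_rot: [-0.08, -3.134, -0.001]
ft_force: [-10.1, -0.4, 8.0]
grip_width: 0.006
```

The stop is felt: the position stays put at 0.5374 while the force climbs to 10 N. I'll hold briefly, back off and lift.

Call:
carry_out --rows '[{"offset": [0,0,0],"rot": [0,0,0],"gripper": 0},{"offset": [0,0,0],"rot": [0,0,0],"gripper": 0},{"offset": [0.01,0,0],"rot": [0,0,0],"gripper": 0},{"offset": [0.02,0,0],"rot": [0,0,0],"gripper": 0},{"offset": [0,0,-0.045],"rot": [0,0,0],"gripper": 0},{"offset": [0,0,-0.045],"rot": [0,0,0],"gripper": 0},{"offset": [0,0,-0.045],"rot": [0,0,0],"gripper": 0},{"offset": [0,0,-0.042],"rot": [0,0,0],"gripper": 0},{"offset": [0,0,0],"rot": [0,0,0],"gripper": 0}]'

```text
time: 6.92
position: [0.5134, 0.0092, 0.2041]
tool_rot: [0.08, 3.131, 0.004]
ft_force: [0.1, 0.0, -0.1]
grip_width: 0.006
```

```bash
python3 -c "
from h import *
st()
print(ctrl.get_state()['joint_positions'])
for n in('side','top'):
    c=cams.get_image(n)
    a=c['img'][...,::-1]
    a=a[200:380,240:480] if n=='side' else a[160:340,230:470]
    cv2.imwrite(f'pics/{n}2.png',cv2.resize(a,None,fx=3,fy=3))
"
```

```text
t 6.92 rack pos [-0.1229  0.0026  0.2041] toolx ang rel -rackx -0.06 tooly rel racky -0.06 z [ 0.0095  0.0022 -1.    ] F [ 0.06  0.04 -0.09] g 0.006
[-0.50542552  0.03072489  0.44831908  1.84487781 -0.01567131  1.25940225
  1.46731697]
```

View pics/side2.png

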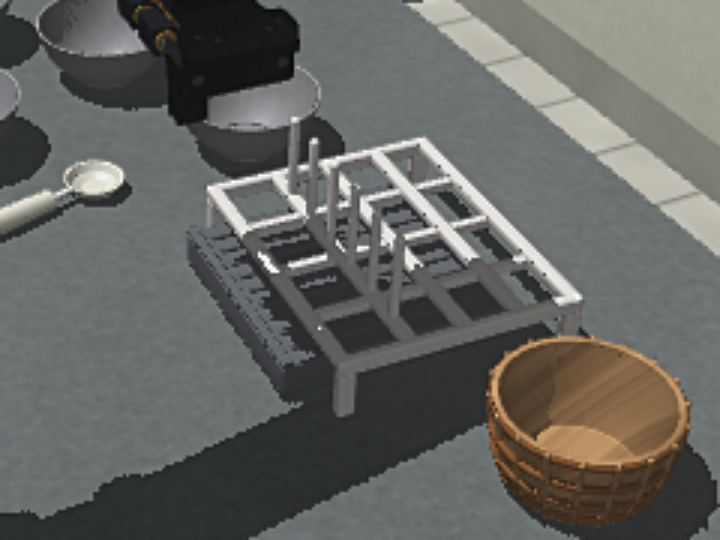

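View pics/top2.png

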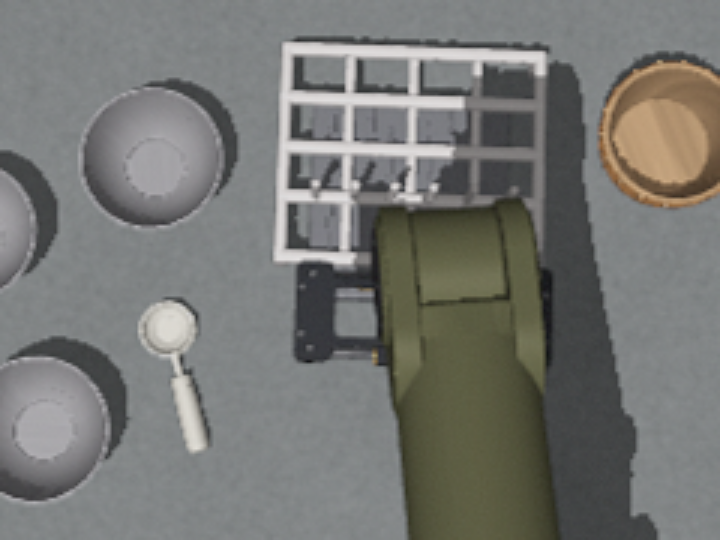

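The tray front is now flush (side-picture edge at about (302,277)), all tines are upright, and bowl, spoon and basket are where they were. I'll turn the tool 90° so the narrow 19 mm side of the fingers travels along the row.

Call:
carry_out --rows '[{"offset": [0,0,0],"rot": [0,0,-10],"gripper": 0},{"offset": [0,0,0],"rot": [0,0,-10],"gripper": 0},{"offset": [0,0,0],"rot": [0,0,-10],"gripper": 0},{"offset": [0,0,0],"rot": [0,0,-10],"gripper": 0},{"offset": [0,0,0],"rot": [0,0,-10],"gripper": 0},{"offset": [0,0,0],"rot": [0,0,-10],"gripper": 0},{"offset": [0,0,0],"rot": [0,0,-10],"gripper": 0},{"offset": [0,0,0],"rot": [0,0,-10],"gripper": 0},{"offset": [0,0,0],"rot": [0,0,-10],"gripper": 0},{"offset": [0,0,0],"rot": [0,0,0],"gripper": 0}]'

```text
time: 8.28
position: [0.5039, 0.0021, 0.1761]
tool_rot: [1.769, -2.51, 0.02]
ft_force: [-0.0, -0.6, 0.5]
grip_width: 0.009
```

```bash
python3 -c "
from h import *
st(); print(ctrl.get_state()['joint_positions'].__repr__())
S=cams.get_image('side')
for p in [(302.5,277.3),(333,323)]: print(rk(plane(S,p,.032)))
"
```

```text
t 8.28 rack pos [-0.132  -0.005   0.1761] toolx ang rel -rackx 73.28 tooly rel racky 73.17 z [-0.0504 -0.0513 -0.9974] F [-0.03 -0.57  0.53] g 0.009
array([-0.02281656,  0.09041672, -0.07112035,  1.83805437,  0.05526888,
        1.26885762,  2.68728789])
[-0.0869823   0.08641321  0.032     ]
[-0.09067761 -0.09075141  0.032     ]
```

Joint 7 hit its range that way and the pose drifted slightly, touching nothing. The tray check reads rack x of −87 to −91 mm, so it is home. I'll turn the other way.

Call:
carry_out --rows '[{"offset": [0,0,0],"rot": [0,0,10],"gripper": 0},{"offset": [0,0,0],"rot": [0,0,10],"gripper": 0},{"offset": [0,0,0],"rot": [0,0,10],"gripper": 0},{"offset": [0,0,0],"rot": [0,0,10],"gripper": 0},{"offset": [0,0,0],"rot": [0,0,10],"gripper": 0},{"offset": [0,0,0],"rot": [0,0,10],"gripper": 0},{"offset": [0,0,0],"rot": [0,0,10],"gripper": 0},{"offset": [0,0,0],"rot": [0,0,10],"gripper": 0}]'

```text
time: 9.32
position: [0.5054, 0.0027, 0.1787]
tool_rot: [-0.268, -3.088, 0.087]
ft_force: [0.4, -0.4, -0.5]
grip_width: 0.008
```

```bash
python3 -c "
from h import *
st(); print(ctrl.get_state()['joint_positions'].__repr__())
"
```

```text
t 9.32 rack pos [-0.1306 -0.0043  0.1787] toolx ang rel -rackx -7.13 tooly rel racky -7.01 z [-0.0453 -0.0522 -0.9976] F [ 0.36 -0.39 -0.49] g 0.008
array([-0.095218  ,  0.0852761 ,  0.00330921,  1.83793494,  0.0498459 ,
        1.26867478,  1.28975854])
```

Call:
carry_out --rows '[{"offset": [0,0,0],"rot": [0,0,10],"gripper": 0},{"offset": [0,0,0],"rot": [0,0,10],"gripper": 0},{"offset": [0,0,0],"rot": [0,0,10],"gripper": 0},{"offset": [0,0,0],"rot": [0,0,10],"gripper": 0},{"offset": [0,0,0],"rot": [0,0,10],"gripper": 0},{"offset": [0,0,0],"rot": [0,0,10],"gripper": 0},{"offset": [0,0,0],"rot": [0,0,10],"gripper": 0},{"offset": [0,0,0],"rot": [0,0,10],"gripper": 0},{"offset": [0,0,0],"rot": [0,0,0],"gripper": 0}]'

```text
time: 10.45
position: [0.5053, 0.0028, 0.1787]
tool_rot: [2.206, 2.227, -0.108]
ft_force: [0.2, -0.3, -0.7]
grip_width: 0.006
```

```bash
cat >> h.py <<'E'
def goal(p):
    s=ctrl.get_state(); R=Rn.from_rotvec(s["tool_rot"]).as_matrix()
    G=np.array([[*ey,0],[*ex,0],[0,0,-1]]).T
    print("rot",np.degrees(Rn.from_matrix(R.T@G).as_rotvec()).round(2))
    d=np.r_[O+p[0]*ex+p[1]*ey,p[2]]-s["position"]; print("offset now-tool",(R.T@d).round(4),"goal-tool",(G.T@d).round(4))
E
python3 -c "
from h import *
st(); goal([0,.13,.2]); print(ctrl.get_state()['joint_positions'].__repr__())
"
```

```text
t 10.45 rack pos [-0.1306 -0.0042  0.1787] toolx ang rel -rackx -86.53 tooly rel racky -86.67 z [-0.0454 -0.0523 -0.9976] F [ 0.24 -0.25 -0.74] g 0.006
rot [-2.54  3.05  3.4 ]
offset now-tool [ 0.1248  0.1371 -0.0341] goal-tool [ 0.1342  0.1306 -0.0213]
array([-0.14666066,  0.08386827,  0.05715958,  1.83967774,  0.04532285,
        1.26843517, -0.09461034])
```

Call:
carry_out --rows '[{"offset": [0,0,0],"rot": [-2.54,3.05,3.4],"gripper": 0},{"offset": [0,0,-0.022],"rot": [0,0,0],"gripper": 0},{"offset": [0.0335,0.0326,0],"rot": [0,0,0],"gripper": 0},{"offset": [0.0335,0.0326,0],"rot": [0,0,0],"gripper": 0},{"offset": [0.0335,0.0326,0],"rot": [0,0,0],"gripper": 0},{"offset": [0.0335,0.0326,0],"rot": [0,0,0],"gripper": 0},{"offset": [0,0,0],"rot": [0,0,0],"gripper": 0}]'

```text
time: 11.32
position: [0.6432, 0.134, 0.1991]
tool_rot: [-2.268, -2.172, 0.001]
ft_force: [-1.0, 0.5, -0.3]
grip_width: 0.004
```

```bash
python3 -c "
from h import *
st(); goal([0,.125,.118])
c=cams.get_image('side');cv2.imwrite('pics/side3.png',cv2.resize(c['img'][150:350,240:480,::-1],None,fx=3,fy=3))
"
```

```text
t 11.32 rack pos [0.0005 0.1336 0.1991] toolx ang rel -rackx -89.63 tooly rel racky -89.63 z [-1.3e-03  4.0e-04 -1.0e+00] F [-0.95  0.47 -0.29] g 0.004
rot [-0.08 -0.02  0.37]
offset now-tool [-0.0087 -0.0005  0.0811] goal-tool [-0.0086 -0.0005  0.0811]
```

View pics/side3.png

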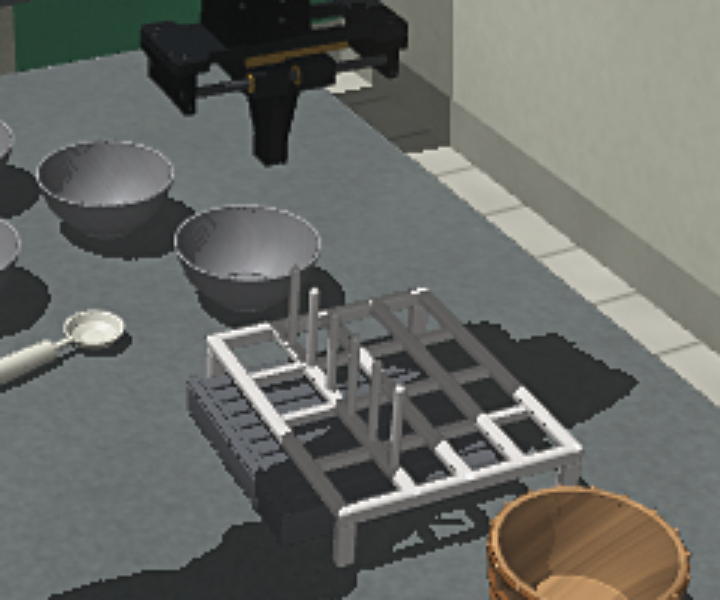

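The fingertips at (271,163) are above and beyond tine 1 (295,268). Now I'll descend and take a look.

Call:
carry_out --rows '[{"offset": [0,0,0.027],"rot": [0,0,0.4],"gripper": 0},{"offset": [0,0,0.027],"rot": [0,0,0],"gripper": 0},{"offset": [0,0,0.027],"rot": [0,0,0],"gripper": 0},{"offset": [0,0,0],"rot": [0,0,0],"gripper": 0}]'

```text
time: 11.88
position: [0.6401, 0.128, 0.1175]
tool_rot: [-2.284, -2.155, 0.009]
ft_force: [-0.0, -0.1, -1.0]
grip_width: 0.009
```

```bash
python3 -c "
from h import *
st()
for n in ('side','top'):
  c=cams.get_image(n)
  s=ctrl.get_state(); tip=np.r_[s['position'][:2],s['position'][2]-.008]; p=proj(c,tip); print(n,'tip px',p)
  a=c['img'][...,::-1].copy()
  a=a[180:320,270:450] if n=='side' else a[140:300,270:450]
  print(((p-((270,180) if n=='side' else (270,140)))*4))
  cv2.imwrite(f'pics/{n}4.png',cv2.resize(a,None,fx=4,fy=4)[:600])
"
```

```text
t 11.88 rack pos [-0.0023  0.1275  0.1175] toolx ang rel -rackx -90.49 tooly rel racky -90.49 z [-0.0051 -0.0026 -1.    ] F [-0.05 -0.08 -0.98] g 0.009
side tip px [329.1543185 232.9744058]
[236.617274   211.89762321]
top tip px [318.47705192 220.15799922]
[193.90820769 320.63199688]
```

View pics/side4.png

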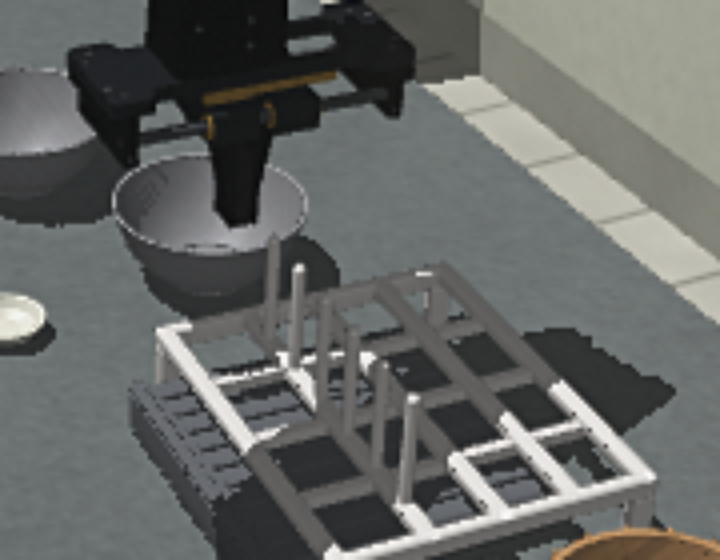

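The tip prediction agrees with the picture at about (240,216), roughly 10 mm below the tops. Starting the sweep away from the bowl.

Call:
carry_out --rows '[{"offset": [-0.008,0,0],"rot": [0,0,0.4],"gripper": 0},{"offset": [-0.008,0,0],"rot": [0,0,0],"gripper": 0},{"offset": [-0.008,0,0],"rot": [0,0,0],"gripper": 0},{"offset": [-0.008,0,0],"rot": [0,0,0],"gripper": 0},{"offset": [-0.008,0,0],"rot": [0,0,0],"gripper": 0}]'

```text
time: 12.6
position: [0.6398, 0.0894, 0.1196]
tool_rot: [-2.293, -2.147, 0.0]
ft_force: [0.4, 0.9, -0.1]
grip_width: 0.003
```

```bash
python3 -c "
from h import *
st();goal([0,-.165,.118])
c=cams.get_image('side');cv2.imwrite('pics/side5.png',cv2.resize(c['img'][180:320,270:450,::-1],None,fx=4,fy=4))
"
```

```text
t 12.6 rack pos [-0.0006  0.089   0.1196] toolx ang rel -rackx -90.9 tooly rel racky -90.9 z [-4.e-04  2.e-04 -1.e+00] F [ 0.43  0.88 -0.1 ] g 0.003
rot [-0.02 -0.01 -0.9 ]
offset now-tool [-0.2539  0.0046  0.0015] goal-tool [-0.254   0.0006  0.0016]
```

View pics/side5.png

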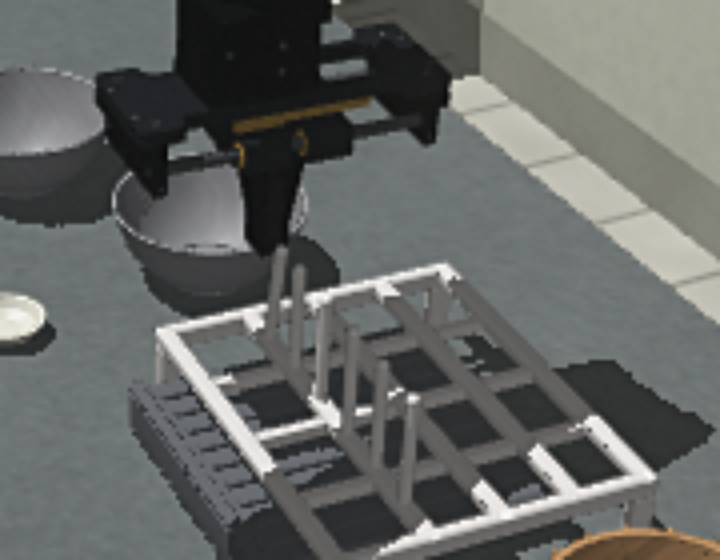

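Tine 1 (top now about (280,248)) is leaning away from the bowl, with 0.9 N on the fingers. Continuing.

Call:
carry_out --rows '[{"offset": [-0.008,0,0.0015],"rot": [0,0,-0.9],"gripper": 0},{"offset": [-0.008,0,0],"rot": [0,0,0],"gripper": 0},{"offset": [-0.008,0,0],"rot": [0,0,0],"gripper": 0},{"offset": [-0.008,0,0],"rot": [0,0,0],"gripper": 0},{"offset": [-0.008,0,0],"rot": [0,0,0],"gripper": 0}]'

```text
time: 13.28
position: [0.6377, 0.0497, 0.1182]
tool_rot: [-2.276, -2.165, -0.0]
ft_force: [-0.0, 1.9, -0.1]
grip_width: 0.001
```

```bash
python3 -c "
from h import *
st();goal([0,-.165,.118])
c=cams.get_image('side');cv2.imwrite('pics/side6.png',cv2.resize(c['img'][180:320,270:450,::-1],None,fx=4,fy=4))
"
```

```text
t 13.28 rack pos [-0.0007  0.0492  0.1182] toolx ang rel -rackx -89.99 tooly rel racky -89.99 z [-2.e-04  3.e-04 -1.e+00] F [-0.01  1.94 -0.05] g 0.001
rot [-0.01 -0.01  0.01]
offset now-tool [-2.142e-01  7.000e-04  2.000e-04] goal-tool [-2.142e-01  7.000e-04  2.000e-04]
```

View pics/side6.png

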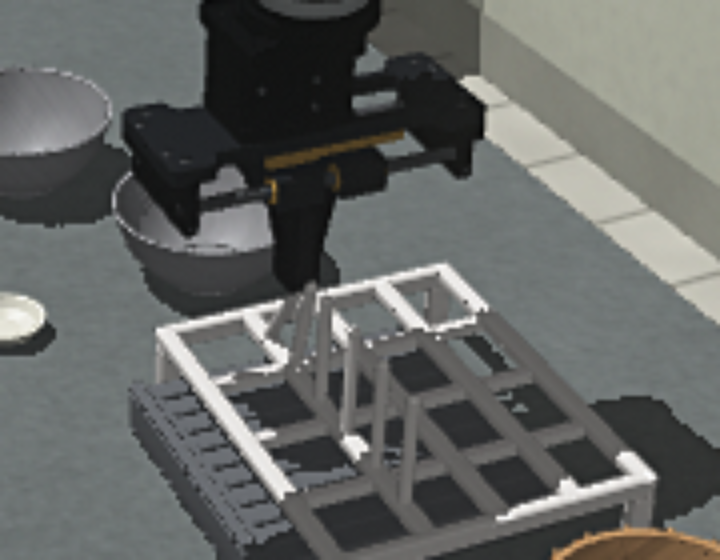

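Tine 1 is now under the tip and tine 2 is bending, at 1.9 N. All as expected, so continuing.

Call:
carry_out --rows '[{"offset": [-0.008,0,0],"rot": [0,0,0],"gripper": 0},{"offset": [-0.008,0,0],"rot": [0,0,0],"gripper": 0},{"offset": [-0.008,0,0],"rot": [0,0,0],"gripper": 0},{"offset": [-0.008,0,0],"rot": [0,0,0],"gripper": 0},{"offset": [-0.008,0,0],"rot": [0,0,0],"gripper": 0},{"offset": [-0.008,0,0],"rot": [0,0,0],"gripper": 0},{"offset": [-0.008,0,0],"rot": [0,0,0],"gripper": 0}]'

```text
time: 14.2
position: [0.6347, -0.0064, 0.1179]
tool_rot: [-2.275, -2.165, 0.001]
ft_force: [0.2, 0.9, -0.2]
grip_width: 0.006
```

```bash
python3 -c "
from h import *
st();goal([0,-.165,.118])
c=cams.get_image('side');cv2.imwrite('pics/side7.png',cv2.resize(c['img'][180:320,270:450,::-1],None,fx=4,fy=4))
"
```

```text
t 14.2 rack pos [-0.001  -0.007   0.1179] toolx ang rel -rackx -89.99 tooly rel racky -89.99 z [-9.e-04 -0.e+00 -1.e+00] F [ 0.19  0.94 -0.19] g 0.006
rot [-0.05  0.    0.01]
offset now-tool [-1.58e-01  9.00e-04 -1.00e-04] goal-tool [-1.58e-01  1.00e-03 -1.00e-04]
```

View pics/side7.png

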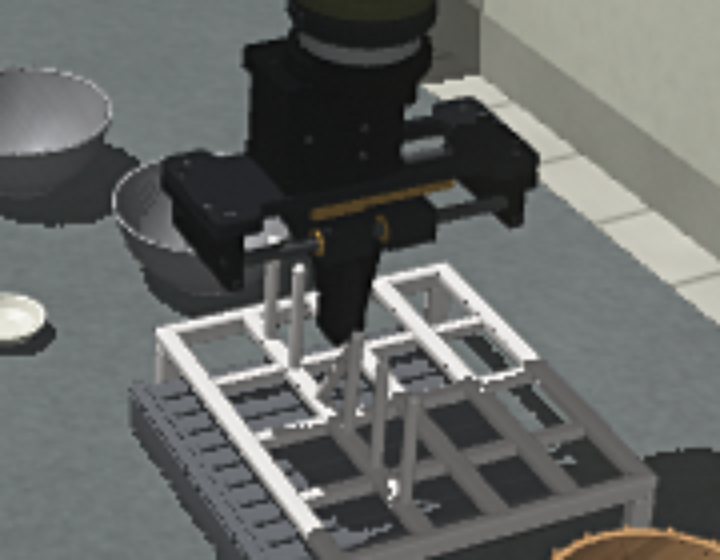

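Tines 1 and 2 have sprung back, tine 3 is bent under the tip, and the force is 0.9 N.

Call:
carry_out --rows '[{"offset": [-0.008,0,0],"rot": [0,0,0],"gripper": 0},{"offset": [-0.008,0,0],"rot": [0,0,0],"gripper": 0},{"offset": [-0.008,0,0],"rot": [0,0,0],"gripper": 0},{"offset": [-0.008,0,0],"rot": [0,0,0],"gripper": 0},{"offset": [-0.008,0,0],"rot": [0,0,0],"gripper": 0},{"offset": [-0.008,0,0],"rot": [0,0,0],"gripper": 0},{"offset": [-0.008,0,0],"rot": [0,0,0],"gripper": 0},{"offset": [-0.008,0,0],"rot": [0,0,0],"gripper": 0}]'

```text
time: 15.25
position: [0.6315, -0.0703, 0.1179]
tool_rot: [-2.275, -2.165, 0.001]
ft_force: [0.0, 1.5, 0.3]
grip_width: 0.004
```

```bash
python3 -c "
from h import *
st();goal([0,-.165,.118])"
```

```text
t 15.25 rack pos [-0.0009 -0.0709  0.1179] toolx ang rel -rackx -89.99 tooly rel racky -89.99 z [-9.e-04 -0.e+00 -1.e+00] F [0.01 1.54 0.29] g 0.004
rot [-0.05  0.    0.01]
offset now-tool [-0.0941  0.0009 -0.0001] goal-tool [-0.0941  0.0009 -0.0001]
```

Call:
carry_out --rows '[{"offset": [-0.008,0,0],"rot": [0,0,0],"gripper": 0},{"offset": [-0.008,0,0],"rot": [0,0,0],"gripper": 0},{"offset": [-0.008,0,0],"rot": [0,0,0],"gripper": 0},{"offset": [-0.008,0,0],"rot": [0,0,0],"gripper": 0},{"offset": [-0.008,0,0],"rot": [0,0,0],"gripper": 0},{"offset": [-0.008,0,0],"rot": [0,0,0],"gripper": 0},{"offset": [-0.008,0,0],"rot": [0,0,0],"gripper": 0},{"offset": [-0.008,0,0],"rot": [0,0,0],"gripper": 0},{"offset": [-0.008,0,0],"rot": [0,0,0],"gripper": 0},{"offset": [-0.008,0,0],"rot": [0,0,0],"gripper": 0}]'

```text
time: 16.5
position: [0.6276, -0.1504, 0.1179]
tool_rot: [-2.276, -2.165, 0.001]
ft_force: [-0.3, 1.0, 0.6]
grip_width: 0.006
```

Call:
carry_out --rows '[{"offset": [-0.012,0,0],"rot": [0,0,0],"gripper": 0},{"offset": [0,0,-0.04],"rot": [0,0,0],"gripper": 0},{"offset": [0,0,-0.04],"rot": [0,0,0],"gripper": 0},{"offset": [0,0,-0.03],"rot": [0,0,0],"gripper": 0},{"offset": [0,0,0],"rot": [0,0,0],"gripper": 0},{"offset": [0,0,0],"rot": [0,0,0],"gripper": 0},{"offset": [0,0,0],"rot": [0,0,0],"gripper": 0},{"offset": [0,0,0],"rot": [0,0,0],"gripper": 0}]'

```text
time: 17.5
position: [0.6267, -0.1616, 0.2267]
tool_rot: [-2.274, -2.164, 0.003]
ft_force: [0.1, 0.2, 0.1]
grip_width: 0.006
```

```bash
python3 -c "
from h import *
st()
for n in('side','top'):
    a=cams.get_image(n)['img'][...,::-1]
    a=a[170:390,190:490] if n=='side' else a[150:350,140:490]
    cv2.imwrite(f'pics/{n}8.png',cv2.resize(a,None,fx=2.28,fy=2.28,interpolation=cv2.INTER_CUBIC))
"
```

```text
t 17.5 rack pos [-0.0013 -0.1623  0.2267] toolx ang rel -rackx -89.99 tooly rel racky -89.99 z [-2.6e-03  4.0e-04 -1.0e+00] F [0.12 0.19 0.11] g 0.006
```

View pics/side8.png

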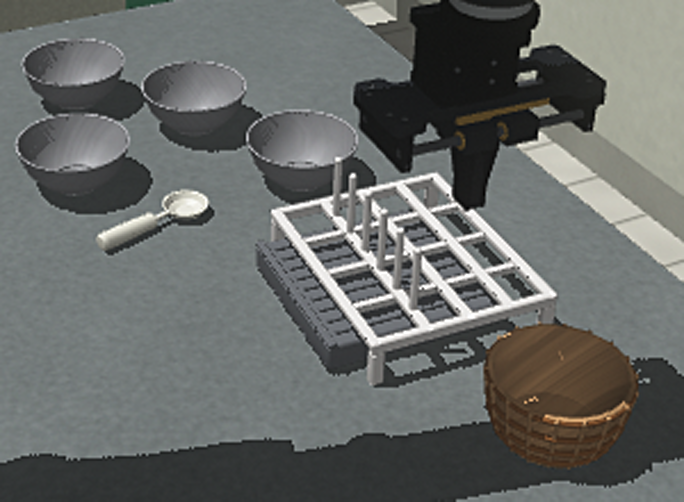

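View pics/top8.png

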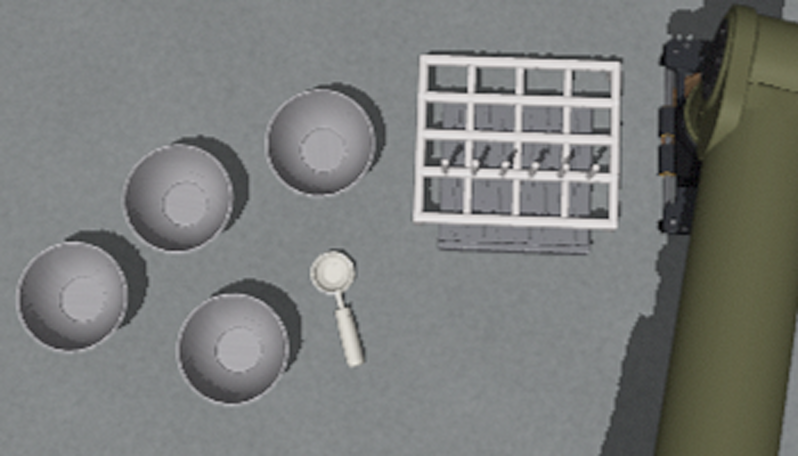

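All six tines are upright. The tray is home, and bowl, basket and spoon are unmoved. The arm is clear, so I'm handing in.

```bash
python3 -c "
from bench import workorder,ctrl
print(ctrl.get_state()['time'],workorder.close_job())"
```

```text
the job is handed in; nothing more can be done
17.6 None
```

The job is handed in at 17.6 s of the 48 s allowed, with the tray pushed home and all six tines swept; it reports no verdict.

- **Tray:** I pushed it with the closed fingertips until it met the stop. The position held still while the force rose to about 10 N sideways. A picture afterwards put its front face at rack x of −87 to −91 mm, against −90 mm when fully home.
- **Tines:** The rightmost of the four bowls is at the rack's +y end. I therefore swept from tine 1 to tine 6 with the fingertips about 10 mm below the tops, at no more than about 2 N.
- **Bending seen:** I saw tines 1 to 3 bend in pictures, and tines 1 and 2 spring back before I moved on. I took no pictures while tines 4 to 6 bent. I rely on the contact force (1.5 N near tine 5) and on the fingertips having passed the whole row at the same depth.
- **Last checks:** The final pictures show all six tines upright and the tray home. The bowl, basket and spoon are by eye where they began; I did not re-measure their positions. The arm was raised clear, with no force on it.
- **Disagreements:** My first 90° turn of the tool ran joint 7 to the end of its range, and the tool drifted about 30 mm in free air without touching anything. I turned it the other way instead. The tine tops measured 114–117 mm high against the stated 120 mm, so I used the stated height.

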